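Close the open outlet of the greenhouse irrigation manifold

ROBOT

A 6-joint arm with a two-finger parallel gripper is mounted at the origin on the work surface. World frame = base frame: x ahead of the robot, y to its left, z up, the work surface at z = 0. Lengths are in m, angles in degrees, forces in N, time in s.
With the tool pointing down it reaches from about 0.35 to 0.875 m from the base axis. Payload 4.2 kg.
Tool frame: the origin (TCP) lies midway between the tips of the shut fingers; the grasp point (between the pads) lies 19 mm behind it; y points along the fingers, z is the direction in which the jaws open and shut, and the axes are right-handed (so a half turn about y gives the same grasp; the last joint's range is limited). The gripper opens to 87 mm and grips with 3 to 60 N. Pads are 19 mm wide; open, the fingers measure 117 mm over their backs; the gripper's body (75 mm by 190 mm) begins 51 mm behind the grasp point.
Start: joints at [91.249, 22.042, 0.453, 0, -68.411, -14.817], TCP at [0.147, 0.608, 0.223] pointing down, gripper open.
Joint ranges: [-179.83, 179.83], [-69.29, 118.12], [-61.27, 80.66], [-181.25, 117.63], [-171.15, -9.14], [-177.46, 177.46]. Speed limits (degrees/s): [159.86, 159.86, 180, 180, 180, 180].

INTERFACE

Orientations are given as [roll, pitch, yaw] about the fixed x, y, z axes, in that order (R = Rz(yaw) Ry(pitch) Rx(roll)).
In Python, from workcell import env gives the robot as it stands. The module is installed in compiled form; this text tells all that it offers. Calls block until the motion is done:
- env.goto(position, orientation): joint-space move of the TCP to a pose.
- env.move_straight(position, rotation=None, rate=0.15, force_limit=None): straight line of the TCP; rotation=None keeps the orientation; rate is the mean speed in m/s. With force_limit (N) it stops when the force on the tool has changed by that much, and returns True; else False.
- env.set_joints(angles): joint-space move.
- env.gripper_to(opening, grasp_force=None): opening from 0.0 (shut) to 1.0 (fully open); grasp_force is the grip in N (None keeps the last); returns when the fingers have stopped.
- env.dwell(seconds).
- env.inverse_kinematics(position, orientation): joint angles nearest the present ones, or None.
- env.read_state(): the state.
- env.grab_frame(name): name is "scene" or "top" or "wrist"; returns a dict with "image" (384x512x3 uint8, blue, green, red), "fx", "fy", "cx", "cy" (pixels), "position" and "orientation" of the camera in the world. Camera axes: x right, y up, looking along -z (the intrinsics and any distortion apply to the point x, -y, -z); pixel columns grow to the right and rows downward; lengths in m; the calibration is good to about 2 mm. A picture is of the moment at which its call begins. There is no depth.
A pose or a line that the arm cannot do raises env.Unreachable and nothing moves.
- env.close_job(): hands the job in, once; it reports no verdict.
Trained networks look in a picture, given as the dict that the camera call returned (one of the last four; its "shot" number tells which), for a name from the list of things; names that differ only in an ending like _2 or _b are one class to them, and where a whole thing is asked for, a point or a joint stands for the part that bears it (a point fixed in the world has none). Each returns a list of dicts, best first, with "score" (0 to 1); they miss things now and then, are a little off and sometimes report something else, mostly with a low value. They report only what shows in the picture. A call takes as long as a camera call.
- env.search_frame(picture, thing): "xyz" ([x, y, z] in m, in world coordinates, good to about 4 mm: the middle of the surface that is visible of it).
- env.trace(picture, thing): "mask" (384x512 bool, what is visible of it).
The state is a dict: "clock": time; "joint_positions": joint angles; "qvel": joint speeds; "joint_torque": joint torques, N m; "position": TCP position; "tool_rot": TCP orientation; "force": force on the tool from outside, world axes, zero at the start; "wrist_torque": the same for the moment, N m; "opening": opening from 0.0 (shut) to 1.0 (fully open).
Only numpy, scipy, OpenCV 4.12 (cv2) and the standard library are available. Lean on these libraries where they do the work, as an engineer would, in place of code of your own. Each camera call takes 0.05 s, during which the arm holds its last target. There are 200 camera calls.

TASK

Take the blue winged cap from the black tray and close the open threaded outlet of the white irrigation manifold with it. Set the cap square on the outlet, turn it backward (counter-clockwise seen from above) with light pressure until you feel it drop into the thread start, then turn it forward (clockwise) until it is fully home against its stop, and let go. Do not force it at any point, and leave the other loose things on the bench where they are.

Things in the scene. Friction and masses are not known exactly. Their poses are not given: they have to be found in the camera images.
- cap_wing (a point): Centre of the upright wing (grip bar) of the blue cap: 52 mm long along this x, 12 mm thick along y, 30 mm high; z up. On the cap's axis, 15 mm below the wing's top, 15 mm above the cap's closed round top, 47 mm above the skirt's lower edge
- cap: The blue winged cap, about 90 g: round skirt 59 mm across, 32 mm high, open side down. Origin: centre of the skirt's lower edge, z up, x along the wing. Inside, out of sight, three small lugs 120 degrees apart, their undersides 2 mm above the edge
- outlet_rim (a point): Centre of the open outlet at its flat rim, 118 mm above the bench; z up the axis; x, y are the manifold's and tell nothing of where the thread starts. Spigot 44 mm across; its tapered nose stands 6 mm above the rim and centres a cap up to 4 mm off (1.5 mm of play). Coarse right-hand thread, three starts 120 degrees apart at an unknown angle
- outlet_riding (a point): Point 45 mm above outlet_rim: where cap_wing stands with the lugs riding on the rim (at first perhaps 2.5 mm higher, on three teeth, or about 1 time in 12 already dropped). Turned back (counter-clockwise from above) up to 115 degrees under a light 2 to 5 N press, it drops 7 to 8 mm into the starts (window 10 degrees); just behind, the teeth stop it. Turned forward undropped, it jams on them
- outlet_home (a point): Point 27.5 mm above outlet_rim: cap_wing fully home (within 1 mm), at a firm stop. From the drop it runs forward (clockwise) 145 to 165 degrees, sinking 26 mm per turn (the hand must sink with it), 1.5 mm axial play; the last 3 mm press a sprung seal, 1 N per mm. It stays where left. It runs under 0.1 N m; teeth and stop yield 4 N m per rad: 0.15 to 0.3 N m is enough, 0.5 too much
- manifold: White manifold, fixed: pipe 50 mm thick along y, 300 mm long, its top 75 mm above the bench. Origin on the bench, 60 mm along its +y from beneath the open outlet. A second outlet, 150 mm along +y from the open one, is closed by a grey cap, 145 mm high
- tray: Black parts tray, fixed, 150 mm (x) by 180 mm (y), walls 18 mm high; origin under its centre. The cap stands on its floor, with a grey coupling and a black washer beside it
- coupling: Grey pipe coupling in the tray, 30 mm across, 22 mm high, leave alone
- washer: Black rubber washer in the tray, leave alone
- sprayer_a: White spray bottle with a blue head, 225 mm high, leave alone
- sprayer_b: Second white spray bottle, leave alone
- pot_a: Small green pot with a seedling, 72 mm high, leave alone
- pot_b: Second small green pot, leave alone
- trowel: Trowel with an orange handle, lying flat, leave alone

How it is judged (in metres and radians):
On the way:
1. the cap stands on the outlet, not yet run on (horizontal distance between cap_wing and outlet_rim below 0.006 m and z of cap_wing in the frame of outlet_rim between 0.032 and 0.048 m), for 0.1 s.
At the end, for the whole second after the job is handed in: the cap is on the outlet, upright within 5 degrees, centred within 5 mm, at rest and run home: cap_wing less than 29.8 mm above the rim (fully home is 27 to 28 mm; that is the last 30 degrees before the stop) (z of cap_wing in the frame of outlet_rim below 0.0298 m and horizontal distance between cap_wing and outlet_rim below 0.005 m and angle between cap's own z axis and vertical below 0.09 rad and linear speed of cap below 0.01 m/s); the robot touches nothing.
It fails at once if the cap is forced: more than 35 N between cap and manifold (all contacts added up) (contact force between cap and manifold above 35 N).
It fails at once if the robot knocks the manifold with more than 20 N (contact force between any of the arm, the fingers and manifold above 20 N).
It fails at once if another loose thing on the bench is moved by more than 25 mm (distance of any of coupling, washer, sprayer_a, sprayer_b, pot_a, pot_b, trowel from where it was at the start of the episode above 0.025 m).
It also fails if it takes over 72 s, if anything falls off the work surface, if the arm or the gripper's body presses on something with over 40 N, if the wrist force passes 120 N, or if a joint passes its speed limit or range.

## Working session

There is one attempt and no reset: what is moved stays moved. The work goes in short steps, each a Python script; the robot and the scene stay as the last script left them, time stands still between calls to the robot, and variables do not carry over. Pictures are saved under pics/ and viewed, about 8 in all and at most 12, crops included, and the job is handed in when it is done.

```bash
mkdir -p pics
cat > h.py <<'E'
import numpy as np, cv2
from scipy.spatial.transform import Rotation as R
from workcell import env
def rot(o): return R.from_euler('xyz',o,degrees=True)
def ray(p,u,v):
    d=np.array([(u-p['cx'])/p['fx'],-(v-p['cy'])/p['fy'],-1.])
    return np.array(p['position']), rot(p['orientation']).apply(d)
def at_z(p,u,v,z):
    o,d=ray(p,u,v); return o+d*(z-o[2])/d[2]
def proj(p,X):
    c=rot(p['orientation']).inv().apply(np.array(X)-p['position'])
    return p['cx']+p['fx']*c[0]/-c[2], p['cy']+p['fy']*c[1]/c[2]
E
python3 - <<'E'
from h import *
ims=[]
for n in ['scene','top']:
    p=env.grab_frame(n); ims.append(p['image'])
    print(n,{k:np.round(v,4).tolist() if not isinstance(v,str) else v for k,v in p.items() if k!='image'})
    for t in ['cap_wing','cap','outlet_rim','manifold','tray','coupling','sprayer_a','pot_a']:
        print(t,[(round(d['score'],2),np.round(d['xyz'],3).tolist()) for d in env.search_frame(p,t)[:3]])
cv2.imwrite('pics/a.png',cv2.resize(np.vstack(ims),(400*1,600)) if 0 else np.vstack(ims)[:, :])
cv2.imwrite('pics/scene.png',ims[0]);cv2.imwrite('pics/top.png',ims[1])
s=env.read_state(); print({k:np.round(v,3).tolist() for k,v in s.items()})
E
```

```text
scene {'fx': 468.7201, 'fy': 468.7201, 'cx': 261.2625, 'cy': 186.1277, 'position': [1.3199, -0.3503, 1.1263], 'orientation': [39.1324, 0.1555, 64.7551], 'shot': 1}
cap_wing [(0.84, [0.469, -0.332, 0.036]), (0.16, [0.562, 0.08, 0.07])]
cap [(0.82, [0.466, -0.328, 0.033]), (0.59, [0.418, 0.148, 0.01])]
outlet_rim [(0.8, [0.564, 0.083, 0.078])]
manifold [(0.71, [0.565, 0.078, 0.074])]
tray [(0.94, [0.464, -0.302, 0.001])]
coupling [(0.59, [0.468, -0.242, 0.02])]
sprayer_a [(0.84, [0.631, -0.45, 0.131]), (0.36, [0.426, 0.344, 0.073])]
pot_a [(0.92, [0.482, 0.44, 0.075]), (0.58, [0.425, 0.35, 0.073]), (0.34, [0.458, -0.302, 0.003])]
top {'fx': 360.9845, 'fy': 360.9845, 'cx': 254.3468, 'cy': 189.3975, 'position': [0.4254, -0.0196, 1.3628], 'orientation': [6.5846, 0.7933, -91.1828], 'shot': 2}
cap_wing [(0.75, [0.446, -0.321, 0.037]), (0.65, [0.451, -0.306, 0.008])]
cap [(0.54, [0.45, -0.32, 0.037]), (0.21, [0.599, -0.436, 0.136])]
outlet_rim [(0.64, [0.547, 0.071, 0.072])]
manifold [(0.9, [0.544, 0.073, 0.072])]
tray [(0.89, [0.453, -0.302, 0.005])]
coupling [(0.71, [0.449, -0.318, 0.036]), (0.53, [0.68, -0.089, 0.144])]
sprayer_a [(0.62, [0.601, -0.435, 0.139]), (0.33, [0.546, 0.071, 0.072])]
pot_a [(0.62, [0.41, 0.352, 0.068]), (0.58, [0.464, 0.45, 0.076])]
{'clock': 0.9, 'joint_positions': [91.249, 22.039, 0.453, 0.0, -68.411, -14.816], 'qvel': [-0.024, 0.05, -0.084, -0.037, 0.132, -0.038], 'joint_torque': [0.001, -39.045, 18.762, 4.224, 0.015, -0.0], 'position': [0.147, 0.608, 0.223], 'tool_rot': [-90.003, -0.001, 166.433], 'force': [0.944, -0.083, 0.455], 'wrist_torque': [-0.053, -0.024, 0.028], 'opening': 0.999}
```

View pics/scene.png

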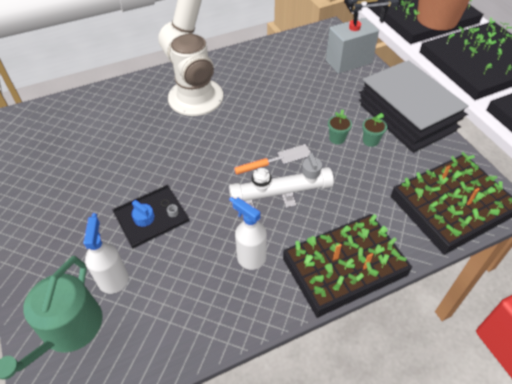

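View pics/top.png

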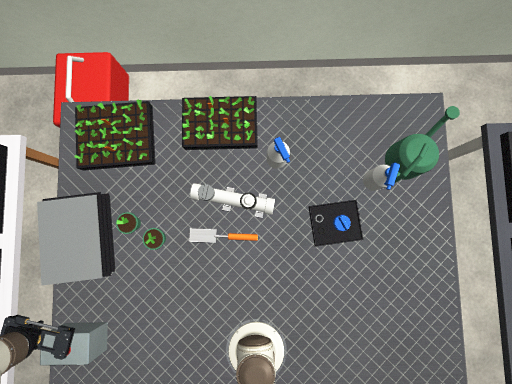

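The scene view shows the cap at about (142,213) and the open outlet at (262,177). The top view shows them at (342,222) and (248,200). The two cameras disagree by about 2 cm, so I'll triangulate and take closer looks with the wrist camera.

```bash
python3 - <<'E'
from h import *
p=env.grab_frame('top')
print('outlet',at_z(p,248,200,.118),'cap2',at_z(p,206,191,.145),'wing',at_z(p,342,222,.06),'spr',at_z(p,281,150,.2))
q=env.grab_frame('scene')
print('outlet',at_z(q,262,173,.118),'cap2',at_z(q,311,163,.145),'wing',at_z(q,142,208,.06))
s=env.read_state()
env.move_straight([.147,.608,.40])
yaw=120
env.goto([.50,.07,.36],[-90,0,yaw]); w=env.grab_frame('wrist'); cv2.imwrite('pics/w1.png',w['image'])
for t in ['outlet_rim','manifold','sprayer_b']: print(t,[(round(d['score'],2),np.round(d['xyz'],3).tolist()) for d in env.search_frame(w,t)[:3]])
print(w['position'],w['orientation'],w['fx'],w['cx'],w['cy'])
s=env.read_state();print(s['clock'],np.round(s['joint_positions'],1),s['force'])
env.goto([.45,-.32,.30],[-90,0,60]); w=env.grab_frame('wrist'); cv2.imwrite('pics/w2.png',w['image'])
for t in ['cap_wing','cap','tray']: print(t,[(round(d['score'],2),np.round(d['xyz'],3).tolist()) for d in env.search_frame(w,t)[:3]])
print(w['position'],w['orientation'])
s=env.read_state();print(s['clock'],np.round(s['joint_positions'],1),s['force'])
E
python3 -c "
import cv2,numpy as np
cv2.imwrite('pics/w12.png',cv2.resize(np.hstack([cv2.imread('pics/w1.png'),cv2.imread('pics/w2.png')]),(800,300),interpolation=cv2.INTER_AREA))"
```

```text
outlet [0.53302004 0.01735932 0.118     ] cap2 [0.56450647 0.15883306 0.145     ] wing [ 0.45159243 -0.31635104  0.06      ] spr [ 0.6881098  -0.09641853  0.2       ]
outlet [0.53413228 0.01944385 0.118     ] cap2 [0.58067953 0.14982718 0.145     ] wing [ 0.46153671 -0.32169401  0.06      ]
outlet_rim [(0.86, [0.548, 0.054, 0.074])]
manifold [(0.72, [0.547, 0.054, 0.072])]
sprayer_b [(0.89, [0.678, -0.06, 0.031])]
[0.53700532 0.00299129 0.52078437] [-1.62137790e+01 -3.05284320e-02 -1.49892285e+02] 302.3584329103391 256.5668397915567 188.84915246790288
4.8333 [ 26.5   6.2  -1.4  -0.  -82.4   3.6] [ 0.50052676 -0.49219156  0.78843795]
cap_wing [(0.97, [0.449, -0.333, 0.034])]
cap [(0.84, [0.452, -0.328, 0.033]), (0.67, [0.42, -0.252, 0.01])]
tray [(0.78, [0.449, -0.306, 0.006])]
[ 0.41065556 -0.38717233  0.46109363] [-1.62029216e+01  3.60236372e-02  1.50123431e+02]
6.5083 [-18.5  12.3  -2.3  -0.  -75.4 -11.4] [ 0.67182686 -0.0159726  -0.10999628]
```

View pics/w12.png

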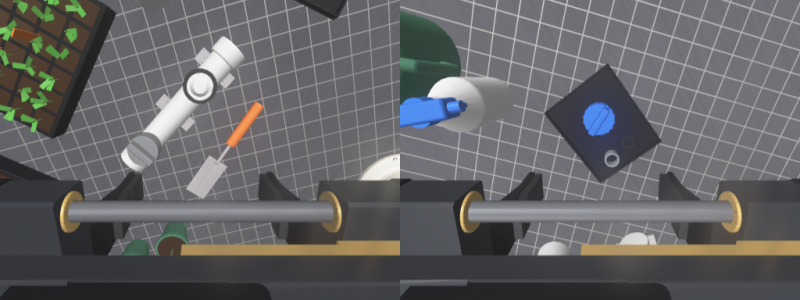

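The left panel (wrist view over the manifold) shows the open outlet as a white nose inside a dark ring at (200,87) of the half-scale image, with the grey cap at (145,150). The right panel shows the blue cap at (600,120), its wing running lower-left to upper-right. I'll crop both.

```bash
python3 -c "
import cv2,numpy as np
a=cv2.imread('pics/w1.png')[71:151,216:296];b=cv2.imread('pics/w2.png')[113:193,216:296]
cv2.imwrite('pics/c12.png',np.hstack([cv2.resize(x,(400,400),interpolation=cv2.INTER_CUBIC) for x in(a,b)]))"
```

```text
(no output)
```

View pics/c12.png

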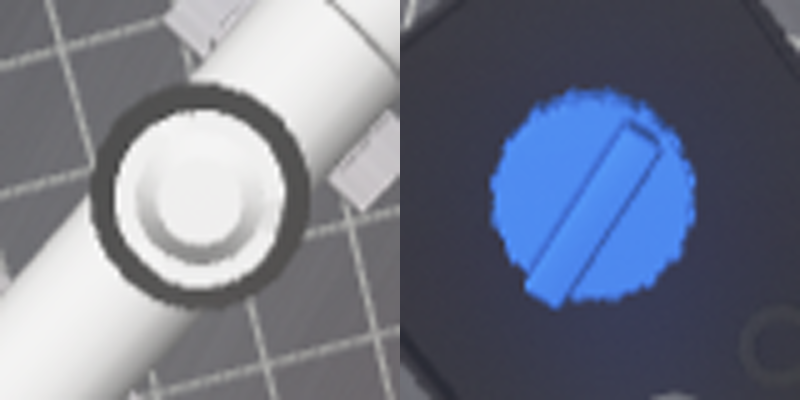

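Run:
```python
from h import *
w=env.grab_frame('wrist')
f=lambda u,v,z:at_z(w,216+(u-400)/5,113+v/5,z)
a,b=f(542,296,.065),f(644,143,.065)
print(a,b,(a+b)/2,np.linalg.norm(a-b),np.degrees(np.arctan2(*(b-a)[1::-1])))
print('disc',f(593,197,.035))
o=dict(w);o['position']=np.array([.53700532,.00299129,.52078437]);o['orientation']=[-16.213779,-.030528,-149.892285]
print('rim',at_z(o,255.8,110.8,.118),'nose',at_z(o,216+40,71+39.6,.124),'cap2',at_z(o,145*1.28,150*1.28,.13))
```

```text
[ 0.47078391 -0.31562296  0.065     ] [ 0.42692449 -0.33763813  0.065     ] [ 0.4488542  -0.32663054  0.065     ] 0.049074606491690966 -153.3457055036707
disc [ 0.44818429 -0.3278123   0.035     ]
rim [0.53153889 0.01396334 0.118     ] nose [0.53152379 0.01345928 0.124     ] cap2 [0.56048177 0.15306505 0.13      ]
```

Run:
```python
from h import *
env.goto([.4487,-.327,.17],[-90,0,26.65]); w=env.grab_frame('wrist')
im=w['image']; hsv=cv2.cvtColor(im,cv2.COLOR_BGR2HSV)
m=cv2.inRange(hsv,(100,120,60),(125,255,255)); print(np.argwhere(m>0).mean(0),m.sum()/255)
print([(round(d['score'],2),np.round(d['xyz'],3).tolist()) for d in env.search_frame(w,'cap_wing')[:2]])
# overlay model of wing top and top disc
X=np.array([.4487,-.327]);a=np.radians(26.65);c,s=np.cos(a),np.sin(a)
big=cv2.resize(im,None,fx=3,fy=3,interpolation=cv2.INTER_CUBIC)
def P(x): u,v=proj(w,x); return (int(round(3*u+1)),int(round(3*v+1)))
t=.003
cor=[P([X[0]+dx*c-dy*s,X[1]+dx*s+dy*c,.062+t]) for dx,dy in[(.026,.006),(.026,-.006),(-.026,-.006),(-.026,.006)]]
cv2.polylines(big,[np.array(cor)],True,(0,0,255),1)
cir=[P([X[0]+.0295*np.cos(k),X[1]+.0295*np.sin(k),.032+t]) for k in np.linspace(0,6.283,60)]
cv2.polylines(big,[np.array(cir)],True,(0,255,255),1)
u,v=P([*X,.05]); y0=min(max(v-240,0),384*3-480);cv2.imwrite('pics/c3.png',big[y0:y0+480,u-300:u+300]); print(u,v,y0)
np.savez('w3.npz',**w)
```

```text
[179.54455094 257.66063188] 2817.0
[]
775 556 316
```

View pics/c3.png

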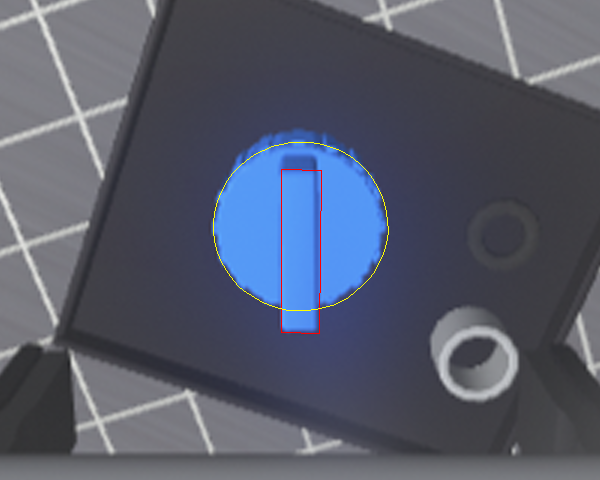

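The projected model matches the cap to within about 1 mm, both in position and angle, and the coupling is clear of the fingers. Next I grasp and lift the cap, then look again at the outlet on the way over.

Run:
```python
from h import *
def st(m):
    s=env.read_state();print(m,round(s['clock'],2),np.round(s['position'],4),np.round(s['force'],2),np.round(s['wrist_torque'],2),round(s['opening'],3))
env.gripper_to(.5)
print(env.move_straight([.4487,-.327,.0405],rate=.1,force_limit=6)); st('down')
env.gripper_to(0,grasp_force=30); st('grip')
env.move_straight([.4487,-.327,.10],rate=.08); st('up')
env.move_straight([.4487,-.327,.30],rate=.25)
env.goto([.51,.03,.34],[-90,0,30]); w=env.grab_frame('wrist'); st('over')
cv2.imwrite('pics/w4.png',w['image']); np.savez('w4.npz',**w)
big=cv2.resize(w['image'],None,fx=3,fy=3,interpolation=cv2.INTER_CUBIC)
def P(x): u,v=proj(w,x); return (int(round(3*u+1)),int(round(3*v+1)))
X=[.5315,.014]
cir=[P([X[0]+.022*np.cos(k),X[1]+.022*np.sin(k),.118]) for k in np.linspace(0,6.283,60)]
cv2.polylines(big,[np.array(cir)],True,(0,0,255),1)
u,v=P([*X,.118]); y0=int(np.clip(v-200,0,384*3-500));x0=int(np.clip(u-300,0,512*3-600));print(u,v,x0,y0)
cv2.imwrite('pics/c4.png',big[y0:y0+500,x0:x0+600])
print(np.round(env.read_state()['joint_positions'],1))
for y in (120,235,-45): print(y,env.inverse_kinematics([.5315,.014,.15],[-90,0,y]))
```

```text
False
down 9.68 [ 0.4492 -0.3272  0.0411] [ 0.22 -0.11  0.18] [ 0.08 -0.13 -0.02] 0.5
grip 10.33 [ 0.4487 -0.327   0.0405] [-0.48 -0.3   0.01] [ 0.12 -0.17  0.02] 0.137
up 11.22 [ 0.4482 -0.3268  0.0995] [-0.64  0.58 -0.8 ] [ 0.07 -0.15 -0.02] 0.135
over 13.59 [0.51   0.0291 0.3397] [-0.45 -1.04 -1.11] [ 0.08 -0.12 -0.01] 0.138
716 521 416 321
[ 21.5   7.2  -3.1   0.  -79.8 -81.6]
120 [ 18.99974984  16.83702281 -18.64323471   0.         -54.51974248
  11.00025016]
235 [ 1.89997498e+01  1.68370228e+01 -1.86432347e+01  2.54444375e-14
 -5.45197425e+01  1.26000250e+02]
-45 [ 1.89997498e+01  1.68370228e+01 -1.86432347e+01 -2.54444375e-14
 -5.45197425e+01 -1.53999750e+02]
```

View pics/c4.png

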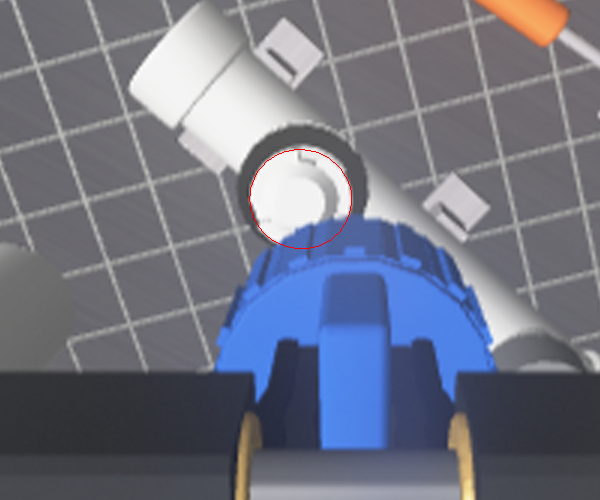

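Run:
```python
from h import *
im=cv2.imread('pics/w4.png')
c=im[150:200,212:262]; cv2.imwrite('pics/c5.png',cv2.resize(c,None,fx=10,fy=10,interpolation=cv2.INTER_CUBIC))
w=np.load('w4.npz')
for r in(165,172,173,174,180): print(r,c[r-150,:,1].tolist())
print(proj(w,[.5315,.014,.118]),proj(w,[.5315,.014,.10]),proj(w,[.5535,.014,.118]))
```

```text
165 [140, 116, 116, 116, 116, 123, 101, 86, 85, 85, 85, 112, 236, 243, 243, 243, 243, 245, 244, 244, 243, 242, 240, 237, 234, 231, 227, 223, 219, 216, 211, 204, 198, 193, 190, 202, 230, 241, 242, 242, 241, 177, 100, 89, 87, 87, 87, 86, 94, 145]
172 [116, 161, 152, 119, 116, 112, 85, 83, 84, 83, 241, 243, 243, 243, 245, 246, 246, 246, 244, 243, 242, 242, 242, 242, 242, 242, 242, 242, 242, 242, 242, 242, 242, 242, 217, 163, 158, 157, 157, 193, 240, 241, 241, 212, 102, 88, 89, 88, 88, 134]
173 [115, 138, 173, 121, 117, 116, 85, 82, 83, 110, 241, 243, 243, 243, 245, 246, 246, 246, 244, 243, 242, 242, 242, 242, 242, 242, 242, 242, 242, 242, 242, 242, 242, 242, 236, 165, 155, 155, 155, 181, 240, 241, 241, 219, 104, 88, 88, 87, 87, 164]
174 [117, 122, 183, 143, 118, 117, 85, 83, 82, 99, 212, 243, 243, 244, 245, 246, 246, 246, 243, 242, 242, 242, 242, 242, 242, 242, 242, 242, 242, 242, 242, 242, 242, 242, 242, 166, 154, 154, 154, 200, 240, 241, 241, 219, 105, 88, 88, 87, 85, 209]
180 [115, 113, 113, 126, 183, 131, 114, 114, 94, 81, 81, 81, 128, 226, 220, 229, 213, 241, 242, 242, 241, 242, 242, 242, 242, 242, 242, 242, 242, 242, 233, 241, 231, 165, 145, 131, 116, 104, 134, 135, 136, 119, 102, 102, 101, 101, 101, 100, 130, 131]
(np.float64(238.42378549769234), np.float64(173.17572122179013)) (np.float64(239.19439175371738), np.float64(170.14343304530425)) (np.float64(230.30453300153914), np.float64(187.30139510905857))
```

View pics/c5.png

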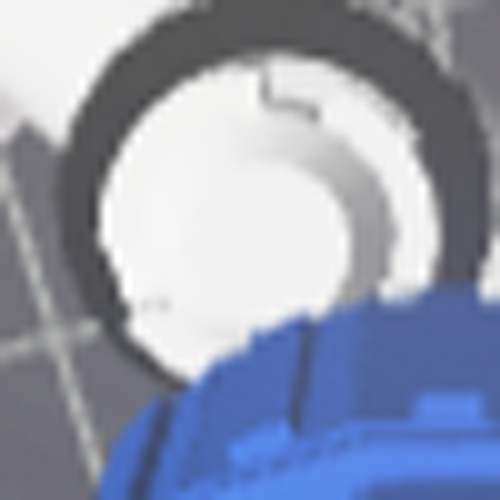

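My mark at (0.5315, 0.014) fits the white rim to within about 1.5 mm, and the cap is held square. Now I lower it with a force stop.

```bash
cat >> h.py <<'E'
O=np.array([.5311,.0138])
def avg(n=3):
    a=[]
    for i in range(n):
        env.dwell(.02); s=env.read_state(); a.append([*s['force'],s['wrist_torque'][2],s['position'][2]])
    return np.mean(a,0),s
def st(m):
    a,s=avg();print(m,round(s['clock'],2),np.round(s['position'],4),'F',np.round(a[:3],2),'T',np.round(s['wrist_torque'],3),round(s['tool_rot'][2],1)); return a
E
python3 - <<'E'
from h import *
env.goto([*O,.20],[-90,0,120]); 
env.move_straight([*O,.165],rate=.1); env.dwell(.3); b=st('base'); st('base'); 
print(env.move_straight([*O,.148],rate=.02,force_limit=2.5)); st('contact'); env.dwell(.2); st('c2')
E
```

```text
base 15.88 [0.5313 0.0139 0.1655] F [-0.32  0.12 -0.9 ] T [0.086 0.022 0.027] 120.0
base 15.93 [0.5312 0.0139 0.1653] F [-0.36 -0.2  -1.01] T [ 0.077 -0.076 -0.019] 120.0
True
contact 16.5 [0.5311 0.0138 0.1564] F [-0.28  0.48  3.45] T [ 0.056 -0.077 -0.021] 120.0
c2 16.75 [0.531  0.0138 0.1563] F [-0.2   0.11  4.65] T [ 0.04  -0.219  0.056] 120.0
```

```bash
cat > back.py <<'E'
from h import *
import sys
s=env.read_state(); yaw=s['tool_rot'][2]; z=s['position'][2]; z0=.1563
N=int(sys.argv[1])
for i in range(N):
    yaw+=3
    env.move_straight([*O,z],rotation=[-90,0,yaw],rate=.05)
    a,s=avg(2); p=a[2]+.95; moved=''
    if p>5: z+=.0003*min(3,(p-3.5)/1.5); moved='up'
    elif p<2.2:
        env.move_straight([*O,z-.009],rate=.02,force_limit=3.0); a2,s=avg(2); z=s['position'][2]+0.0001; moved='dn p=%.1f'%(a2[2]+.95)
    print(round(s['clock'],2),round(yaw,1),round(s['tool_rot'][2],1),'z',round(s['position'][2],4),'p',round(p,1),'Tz',round(a[3],3),moved)
    if s['position'][2]<.1510: print('DROPPED'); break
    if abs(a[3])>.25: print('torque'); break
E
python3 back.py 3
```

```text
17.03 123.0 122.9 z 0.1563 p 4.7 Tz 0.026 
17.32 126.0 125.9 z 0.1563 p 4.7 Tz -0.033 
17.6 129.0 128.9 z 0.1563 p 5.3 Tz -0.066 up
```

```bash
python3 back.py 36
```

```text
17.88 131.9 131.8 z 0.1563 p 5.9 Tz -0.045 up
18.17 134.9 134.8 z 0.1566 p 5.3 Tz 0.008 up
18.45 137.9 137.8 z 0.1568 p 3.5 Tz -0.004 
18.98 140.9 140.8 z 0.1565 p 2.1 Tz -0.008 dn p=4.6
19.26 143.9 143.8 z 0.1567 p 3.2 Tz -0.001 
19.54 146.9 146.8 z 0.1566 p 3.6 Tz -0.012 
19.82 149.9 149.8 z 0.1566 p 3.7 Tz -0.032 
20.11 152.9 152.8 z 0.1566 p 3.8 Tz -0.031 
20.39 155.9 155.8 z 0.1566 p 3.5 Tz -0.047 
20.68 158.9 158.8 z 0.1567 p 3.4 Tz -0.028 
20.96 161.9 161.8 z 0.1566 p 4.3 Tz -0.046 
21.24 164.9 164.8 z 0.1567 p 3.5 Tz -0.039 
21.52 167.9 167.8 z 0.1566 p 3.1 Tz -0.014 
21.81 170.9 170.8 z 0.1566 p 2.8 Tz -0.016 
22.09 173.9 173.8 z 0.1566 p 3.2 Tz -0.028 
22.38 176.9 176.8 z 0.1566 p 3.8 Tz -0.032 
22.66 179.9 179.8 z 0.1566 p 3.9 Tz 0.023 
22.94 182.9 -177.2 z 0.1567 p 2.8 Tz -0.049 
23.23 185.9 -174.2 z 0.1567 p 4.0 Tz -0.048 
23.51 188.9 -171.2 z 0.1567 p 4.0 Tz 0.013 
23.79 191.9 -168.2 z 0.1567 p 3.2 Tz -0.014 
24.07 194.9 -165.2 z 0.1567 p 3.8 Tz 0.016 
24.36 197.9 -162.2 z 0.1567 p 3.3 Tz -0.01 
24.64 200.9 -159.2 z 0.1567 p 3.4 Tz -0.049 
24.93 203.9 -156.2 z 0.1567 p 4.0 Tz -0.011 
25.21 206.9 -153.2 z 0.1567 p 3.8 Tz 0.005 
25.49 209.9 -150.2 z 0.1567 p 3.8 Tz -0.004 
25.77 212.9 -147.2 z 0.1567 p 3.9 Tz -0.011 
26.06 215.9 -144.2 z 0.1567 p 4.2 Tz 0.02 
26.34 218.9 -141.2 z 0.1567 p 4.9 Tz -0.006 
26.62 221.9 -138.2 z 0.1567 p 4.3 Tz -0.007 
26.91 224.9 -135.2 z 0.1566 p 4.4 Tz -0.026 
27.19 227.9 -132.2 z 0.1567 p 4.5 Tz 0.026 
27.48 230.9 -129.2 z 0.1566 p 4.5 Tz 0.009 
27.76 233.9 -126.2 z 0.1566 p 4.4 Tz -0.012 
28.04 236.9 -123.2 z 0.1567 p 4.5 Tz -0.03
```

It turned 117° without dropping, and it sits about 3 mm higher than expected for riding on the rim. I'll check the seating with pictures.

Run:
```python
from h import *
st('now')
q=env.grab_frame('scene'); w=env.grab_frame('wrist')
np.savez('q6.npz',**q); np.savez('w6.npz',**w)
u,v=map(int,proj(q,[*O,.14])); print(u,v)
c=cv2.resize(q['image'][v-32:v+32,u-32:u+32],(400,400),interpolation=cv2.INTER_CUBIC)
u,v=map(int,proj(w,[*O,.13])); print(u,v); v=min(v,300)
d=cv2.resize(w['image'][v-80:v+80,u-80:u+80],(400,400),interpolation=cv2.INTER_CUBIC)
cv2.imwrite('pics/c6.png',np.hstack([c,d]))
```

```text
now 28.09 [0.5311 0.0138 0.1567] F [0.66 0.11 3.33] T [-0.097 -0.228 -0.001] -123.2
259 167
257 217
```

View pics/c6.png

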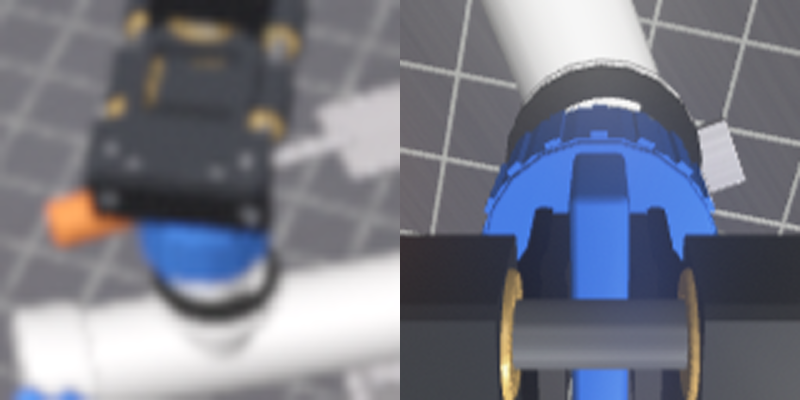

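In the pictures the cap is off-centre. White rim shows on the +x/+y side, and the cap is probably resting on the nose. I'll measure the offset within a single image so that calibration errors cancel.

Run:
```python
from h import *
w=np.load('w6.npz'); im=w['image']
up=np.array([np.cos(np.radians(56.8)),np.sin(np.radians(56.8))]); rt=np.array([up[1],-up[0]])
for r in range(158,204,2): print(r, im[r,257].tolist(), np.round([(at_z(w,257,r,z)[:2]-O)@up*1000 for z in(.105,.118,.151)],1))
for r in (180,190,200,215): 
    row=im[r].astype(int); blue=np.where((row[:,0]>row[:,2]+60))[0]; print(r,blue.min(),blue.max(),row[200:228,1].tolist(),row[290:312,1].tolist())
print(w['position'],w['orientation'],w['cx'])
for X in ([*O,.118],[*(O+.022*up),.118],[*(O+.0295*up),.151],[*(O+.0295*up),.119]): print(np.round(proj(w,X),1))
# average of torque/force
import time
a=np.array([(lambda s:[*s['force'],*s['wrist_torque']])((env.dwell(.02),env.read_state())[1]) for _ in range(8)]); print(np.round(a.mean(0),3),np.round(a.std(0),3))
```

```text
158 [245, 245, 245] [35.6 38.  44.1]
160 [214, 214, 215] [34.2 36.6 42.9]
162 [175, 174, 175] [32.7 35.3 41.8]
164 [99, 96, 96] [31.3 33.9 40.7]
166 [102, 99, 99] [29.8 32.6 39.5]
168 [101, 97, 97] [28.3 31.2 38.4]
170 [101, 96, 95] [26.9 29.8 37.2]
172 [100, 95, 95] [25.4 28.4 36.1]
174 [99, 93, 92] [23.9 27.  34.9]
176 [189, 187, 187] [22.4 25.6 33.8]
178 [220, 210, 205] [20.9 24.2 32.6]
180 [138, 96, 84] [19.4 22.8 31.4]
182 [138, 95, 82] [17.9 21.4 30.2]
184 [138, 94, 81] [16.4 20.  29.1]
186 [138, 93, 79] [14.9 18.6 27.9]
188 [137, 92, 77] [13.4 17.2 26.7]
190 [224, 131, 89] [11.9 15.7 25.5]
192 [213, 121, 85] [10.3 14.3 24.3]
194 [191, 113, 82] [ 8.8 12.8 23.1]
196 [229, 134, 88] [ 7.3 11.4 21.9]
198 [169, 101, 74] [ 5.7  9.9 20.7]
200 [136, 86, 68] [ 4.2  8.5 19.4]
202 [136, 85, 66] [ 2.6  7.  18.2]Traceback (most recent call last):
  File "<stdin>", line 6, in <module>
    return umr_minimum(a, axis, None, out, keepdims, initial, where)
ValueError: zero-size array to reduction operation minimum which has no identity
```

Run:
```python
from h import *
def ana(f,T,yaw,zs,col,rows):
    w=np.load(f); im=w['image']; a=np.radians(yaw+180); up=np.array([np.cos(a),np.sin(a)])
    print(f)
    for r in rows: print(r, im[r,col].tolist(), np.round([(at_z(w,col,r,z)[:2]-T)@up*1000 for z in zs],1))
ana('w4.npz',np.array([.51,.0291]),30,(.3023,.3345,.3645),257,range(178,204))
ana('w3.npz',np.array([.4487,-.327]),26.65,(.003,.035,.065),244,range(144,160))
ana('w3.npz',np.array([.4487,-.327]),26.65,(.003,.035,.065),258,list(range(150,166))+list(range(208,220)))
a=np.array([(lambda s:[*s['force'],*s['wrist_torque']])((env.dwell(.02),env.read_state())[1]) for _ in range(8)]); print(np.round(a.mean(0),3),np.round(a.std(0),3))
```

```text
w4.npz
178 [126, 94, 84] [28.7 36.8 44.3]
179 [149, 99, 82] [28.  36.2 43.9]
180 [156, 101, 82] [27.3 35.6 43.4]
181 [156, 100, 81] [26.6 35.1 42.9]
182 [156, 101, 81] [25.9 34.5 42.4]
183 [156, 101, 81] [25.2 33.9 41.9]
184 [157, 101, 82] [24.5 33.3 41.5]
185 [157, 101, 81] [23.8 32.7 41. ]
186 [156, 100, 80] [23.1 32.1 40.5]
187 [157, 101, 81] [22.4 31.5 40. ]
188 [157, 99, 79] [21.7 30.9 39.5]
189 [203, 119, 86] [21.  30.3 39. ]
190 [228, 134, 91] [20.3 29.7 38.5]
191 [224, 130, 90] [19.6 29.1 38. ]
192 [219, 127, 88] [18.9 28.5 37.6]
193 [186, 110, 82] [18.1 27.9 37.1]
194 [212, 122, 86] [17.4 27.3 36.6]
195 [230, 135, 91] [16.7 26.7 36.1]
196 [233, 137, 91] [16.  26.1 35.6]
197 [216, 123, 85] [15.3 25.5 35.1]
198 [174, 104, 79] [14.5 24.9 34.6]
199 [156, 96, 75] [13.8 24.3 34.1]
200 [156, 97, 74] [13.1 23.7 33.6]
201 [157, 96, 74] [12.4 23.1 33.1]
202 [157, 96, 73] [11.6 22.5 32.6]
203 [157, 95, 72] [10.9 21.9 32.1]
w3.npz
144 [86, 64, 61] [33.1 37.5 41.6]
145 [88, 64, 62] [32.  36.5 40.7]
146 [88, 65, 62] [30.9 35.5 39.8]
147 [89, 65, 62] [29.9 34.5 38.9]
148 [89, 63, 61] [28.8
[... 823 characters left out ...]
20.7 26.5]
162 [226, 121, 70] [13.3 19.6 25.5]
163 [242, 142, 80] [12.2 18.6 24.6]
164 [245, 150, 85] [11.1 17.6 23.7]
165 [245, 152, 86] [10.  16.6 22.8]
208 [244, 148, 85] [-40.5 -29.  -18.2]
209 [244, 147, 85] [-41.7 -30.1 -19.1]
210 [244, 147, 85] [-43.  -31.2 -20.1]
211 [244, 148, 84] [-44.2 -32.3 -21.1]
212 [243, 147, 85] [-45.4 -33.4 -22.1]
213 [243, 147, 85] [-46.7 -34.5 -23.1]
214 [242, 144, 83] [-47.9 -35.6 -24.1]
215 [194, 105, 68] [-49.1 -36.8 -25.2]
216 [114, 71, 62] [-50.4 -37.9 -26.2]
217 [108, 70, 63] [-51.6 -39.  -27.2]
218 [108, 70, 64] [-52.9 -40.1 -28.2]
219 [106, 69, 64] [-54.1 -41.3 -29.2]
[ 0.582  0.008  3.395 -0.059 -0.211 -0.018] [0.481 0.514 0.48  0.024 0.023 0.024]
```

Run:
```python
from h import *
for f,T,y in(('w3.npz',[.4487,-.327,.17],26.65),('w4.npz',[.51,.0291,.3397],30),('w6.npz',[*O,.1567],236.8)):
    w=np.load(f); print(f,np.round(rot([0,0,-y]).apply(w['position']-np.array(T))*1000,1),np.round(w['orientation'],2))
```

```text
w3.npz [-78.   -1.2 161.7] [-16.21   0.12 116.86]
w4.npz [-7.850e+01 -1.000e-01  1.608e+02] [-1.6140e+01  2.0000e-02  1.1999e+02]
w6.npz [-74.8  -0.6 160.8] [-16.27  -0.   -33.15]
```

The wrist camera's reported pose carries a fixed world offset of about 1.7 mm. Allowing for it, the outlet is near (0.533, 0.0165) and the cap sits about 1.7 mm along the wing in the hand. That makes the first seating about 5 mm off, which is outside the nose's 4 mm. I'll lift, correct and set it down again.

```bash
cat >> h.py <<'E'
C=np.array([.533,.0165])
def tcp(yaw,z,c=None):
    a=np.radians(yaw); c=C if c is None else c
    return [*(np.array(c)-.0017*np.array([np.cos(a),np.sin(a)])),z]
E
python3 - <<'E'
from h import *
env.move_straight([*O,.170],rate=.08)
env.goto(tcp(120,.170),[-90,0,120]); env.move_straight(tcp(120,.160),rate=.06); env.dwell(.3)
b=avg(6)[0]; print('base',np.round(b,2))
print(env.move_straight(tcp(120,.145),rate=.02,force_limit=3)); env.dwell(.15)
a=np.array([(lambda s:[*s['force'],*s['wrist_torque'],*s['position'],s['clock']])((env.dwell(.02),env.read_state())[1]) for _ in range(6)]).mean(0); print(np.round(a,4))
E
```

```text
base [-0.25 -0.07 -0.75  0.    0.16]
True
[-3.7380e-01  1.4000e-02  4.9147e+00  5.8800e-02  3.2800e-02  1.5100e-02
  5.3410e-01  1.4900e-02  1.5240e-01  3.1825e+01]
```

It now contacts 4 mm lower with almost no moment, so the cap is seated squarely. Next I turn it back.

```bash
cat > back.py <<'E'
from h import *
import sys
s=env.read_state(); yaw=s['tool_rot'][2]%360; z=s['position'][2]+.0002
for i in range(int(sys.argv[1])):
    yaw+=3
    env.move_straight(tcp(yaw,z),rotation=[-90,0,yaw],rate=.05)
    a,s=avg(2); p=a[2]+.8; moved=''
    if p>5: z+=.0002*min(3,(p-3.5)/1.5); moved='up'
    elif p<2.2:
        env.move_straight(tcp(yaw,z-.009),rate=.02,force_limit=3.0); a2,s=avg(2); z=s['position'][2]+0.0001; moved='dn p=%.1f'%(a2[2]+.8)
    print(round(s['clock'],2),round(yaw,1),'z',round(s['position'][2],4),'p',round(p,1),'Fxy',np.round(a[:2],1),'Tz',round(a[3],3),moved)
    if s['position'][2]<.1475: print('DROPPED'); break
    if abs(a[3])>.2: print('torque'); break
E
python3 back.py 38
```

```text
32.15 123.0 z 0.1525 p 3.3 Fxy [ 0.1 -0.8] Tz 0.001 
32.43 126.0 z 0.1525 p 2.7 Fxy [ 0.5 -1.9] Tz -0.019 
32.72 129.0 z 0.1525 p 2.3 Fxy [ 0.6 -2. ] Tz -0.04 
33.24 132.0 z 0.1524 p 2.0 Fxy [ 0.3 -2.6] Tz 0.007 dn p=4.0
33.52 135.0 z 0.1525 p 2.4 Fxy [ 0.3 -2. ] Tz -0.023 
33.81 138.0 z 0.1525 p 2.7 Fxy [ 0.3 -2. ] Tz -0.025 
34.09 141.0 z 0.1525 p 2.5 Fxy [ 0.2 -2.1] Tz -0.028 
34.62 144.0 z 0.1524 p 1.9 Fxy [ 0.8 -2.8] Tz 0.008 dn p=4.5
35.14 147.0 z 0.1524 p 2.1 Fxy [ 0.3 -1.8] Tz 0.007 dn p=3.9
35.42 150.0 z 0.1525 p 2.4 Fxy [ 0.3 -1.2] Tz 0.025 
35.71 153.0 z 0.1525 p 2.3 Fxy [ 0.4 -1.1] Tz 0.018 
36.23 156.0 z 0.1524 p 2.1 Fxy [ 0.6 -2.4] Tz -0.022 dn p=4.5
36.76 159.0 z 0.1524 p 2.2 Fxy [ 0.9 -1.4] Tz 0.029 dn p=3.9
37.04 162.0 z 0.1525 p 2.5 Fxy [ 0.4 -1.4] Tz 0.003 
37.33 165.0 z 0.1525 p 2.6 Fxy [ 0.8 -0.2] Tz -0.041 
37.61 168.0 z 0.1524 p 2.5 Fxy [ 1.2 -1.4] Tz -0.02 
37.89 171.0 z 0.1525 p 3.0 Fxy [ 0.3 -1.9] Tz -0.002 
38.42 174.0 z 0.1524 p 2.2 Fxy [ 0.5 -1.5] Tz -0.028 dn p=4.6
38.7 177.0 z 0.1525 p 2.5 Fxy [-0.  -0.9] Tz -0.028 
39.23 180.0 z 0.1524 p 2.2 Fxy [-0.3 -1.6] Tz -0.047 dn p=4.7
39.51 183.0 z 0.1525 p 2.6 Fxy [ 0.1 -0.4] Tz -0.022 
39.79 186.0 z 0.1524 p 2.2 Fxy [ 0.7 -0.7] Tz 0.048 
40.32 189.0 z 0.1521 p 1.4 Fxy [ 0.4 -1.5] Tz 0.024 dn p=4.0
41.08 192.0 z 0.1437 p 1.7 Fxy [ 1.  -0.4] Tz 0.008 dn p=4.1
DROPPED
```

It dropped at yaw 192°, sinking 8.7 mm. Next I run it forward, sinking with the thread.

```bash
cat > fwd.py <<'E'
from h import *
import sys
s=env.read_state(); yaw=s['tool_rot'][2]%360; z=s['position'][2]+(.0007 if len(sys.argv)>2 else 0); y0=192.
for i in range(int(sys.argv[1])):
    d=6 if y0-yaw<130 else 3
    yaw-=d; z-=d*.026/360
    env.move_straight(tcp(yaw,z),rotation=[-90,0,yaw],rate=.05)
    a,s=avg(2); p=a[2]+.8; m=''
    if p>3: z+=.0004; m='up'
    elif p<-1: z-=.0004; m='dn'
    print(round(s['clock'],2),round(yaw-y0,1),'z',round(s['position'][2],4),'p',round(p,1),'Fxy',np.round(a[:2],1),'Tz',round(a[3],3),m)
    if abs(a[3])>.16 or abs(p)>9 or np.hypot(*a[:2])>9: print('STOP'); break
E
python3 fwd.py 5 first
```

```text
41.37 -6.0 z 0.1436 p 1.0 Fxy [ 0.7 -0.1] Tz 0.048 
41.66 -12.0 z 0.1432 p -0.5 Fxy [ 1.9 -0.9] Tz 0.002 
41.95 -18.0 z 0.1429 p -1.3 Fxy [ 1.6 -0.9] Tz 0.021 dn
42.24 -24.0 z 0.1423 p -0.1 Fxy [ 1.6 -1.4] Tz 0.001 
42.53 -30.0 z 0.1419 p 0.6 Fxy [ 1.9 -0.6] Tz -0.023
```

```bash
python3 fwd.py 35
```

```text
42.82 -35.8 z 0.1416 p 0.2 Fxy [ 1.4 -1.5] Tz -0.016 
43.11 -41.8 z 0.1412 p 0.9 Fxy [ 3.1 -1. ] Tz -0.026 
43.4 -47.8 z 0.1407 p 0.3 Fxy [ 1.5 -1.6] Tz -0.0 
43.69 -53.8 z 0.1402 p -0.4 Fxy [ 2.1 -2.6] Tz -0.0 
43.98 -59.8 z 0.1397 p 0.5 Fxy [ 2.1 -2. ] Tz -0.003 
44.27 -65.8 z 0.1393 p 0.1 Fxy [ 2.7 -3.2] Tz 0.037 
44.57 -71.8 z 0.1389 p -0.3 Fxy [ 2.6 -2.8] Tz 0.012 
44.86 -77.8 z 0.1385 p 0.8 Fxy [ 2.9 -2.6] Tz 0.015 
45.15 -83.8 z 0.1381 p 0.4 Fxy [ 2.7 -3.5] Tz 0.03 
45.44 -89.8 z 0.1377 p 0.6 Fxy [ 1.8 -3.7] Tz -0.001 
45.73 -95.8 z 0.1372 p 1.2 Fxy [ 2.5 -2.9] Tz -0.052 
46.02 -101.8 z 0.1368 p 1.9 Fxy [ 1.9 -3.1] Tz -0.01 
46.32 -107.8 z 0.1364 p 1.8 Fxy [ 1.9 -3.6] Tz 0.037 
46.61 -113.8 z 0.1359 p 2.8 Fxy [ 1.8 -3.5] Tz -0.047 
46.9 -119.8 z 0.1355 p 2.1 Fxy [ 2.4 -2.9] Tz -0.054 
47.19 -125.8 z 0.1351 p 2.8 Fxy [ 1.6 -3. ] Tz -0.039 
47.48 -131.8 z 0.1347 p 3.3 Fxy [ 1.2 -2.3] Tz -0.044 up
47.77 -134.8 z 0.1348 p 3.0 Fxy [ 1.4 -2.2] Tz -0.017 
48.05 -137.8 z 0.1346 p 3.6 Fxy [ 1.6 -2. ] Tz -0.002 up
48.33 -140.8 z 0.1347 p 3.3 Fxy [ 1.6 -2.5] Tz -0.017 up
48.62 -143.8 z 0.1348 p 3.3 Fxy [ 1.8 -1.8] Tz 0.006 up
48.9 -146.8 z 0.135 p 2.7 Fxy [ 0.7 -1.3] Tz -0.009 
49.18 -149.8 z 0.1348 p 3.1 Fxy [ 0.2 -1.9] Tz -0.001 up
49.47 -152.8 z 0.1349 p 2.7 Fxy [ 0.7 -2.8] Tz 0.108 
49.75 -155.8 z 0.1348 p 3.3 Fxy [-0.4 -2.8] Tz 0.229 up
STOP
```

The torque rose to 0.23 N m at 156° forward, with z at 0.1348 against a home value of 0.1349. I'll relax 2°, release, retreat and check.

Run:
```python
from h import *
s=env.read_state(); yaw=s['tool_rot'][2]; z=s['position'][2]
env.move_straight(tcp(yaw+2,z),rotation=[-90,0,yaw+2],rate=.05); st('relaxed')
env.gripper_to(.4); st('open')
env.move_straight(tcp(yaw+2,.20),rate=.08); st('up')
env.move_straight(tcp(yaw+2,.32),rate=.2)
env.goto([.48,.0,.34],[-90,0,60]); w=env.grab_frame('wrist'); q=env.grab_frame('scene'); st('end')
print([(round(d['score'],2),np.round(d['xyz'],3).tolist()) for d in env.search_frame(w,'cap_wing')[:2]])
u,v=map(int,proj(q,[*C,.14])); c=cv2.resize(q['image'][v-40:v+40,u-40:u+40],(400,400),interpolation=cv2.INTER_CUBIC)
u,v=map(int,proj(w,[*C,.13])); v=max(60,v);im=w['image'].copy()
print(u,v)
d=cv2.resize(im[v-60:v+60,u-60:u+60],(400,400),interpolation=cv2.INTER_CUBIC)
cv2.imwrite('pics/c7.png',np.hstack([c,d]))
```

```text
relaxed 50.05 [0.5314 0.0152 0.1348] F [-1.04 -3.63  3.12] T [-1.088  0.015  0.207] 38.4
open 50.82 [0.5317 0.0155 0.1348] F [ 0.05  0.31 -0.11] T [ 0.073 -0.173  0.019] 38.4
up 51.83 [0.5312 0.0153 0.1993] F [-0.53 -0.25 -0.28] T [ 0.075 -0.1    0.006] 38.4
end 53.18 [4.802e-01 2.000e-04 3.386e-01] F [ 0.26  0.08 -0.14] T [ 0.122 -0.126 -0.054] 60.0
[(0.83, [0.527, 0.008, 0.13])]
226 198
```

View pics/c7.png

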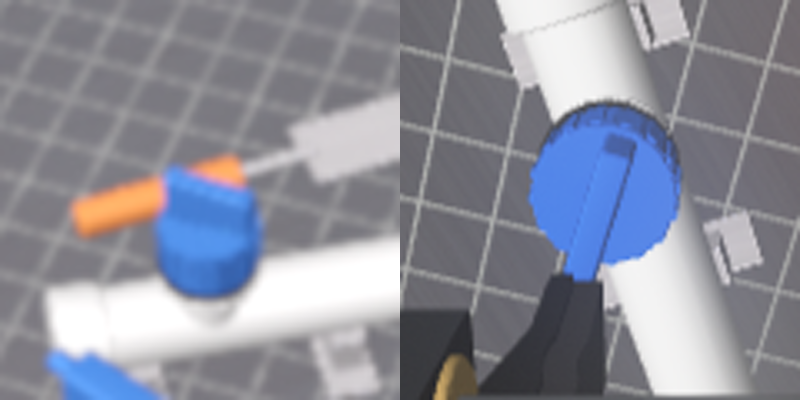

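The cap sits square and centred on the outlet, with its skirt down over the collar. The gripper is clear and the trowel is where it was. Handing in.

```bash
python3 -c "
from h import *
env.close_job(); print(env.read_state()['clock'])"
```

```text
the job is handed in; nothing more can be done
the job is handed in; nothing more can be done
```

The blue cap is on the open outlet and run home against its stop. I let go, retreated and handed the job in at about 53 s of the 72 s; no verdict was reported.

- **First seating failed:** I set the cap down about 5 mm off centre, outside the 4 mm the nose can correct. It rode high and turned back 117° without dropping, with the press on the cap at about 6 N at most. Part of that offset was a constant error of about 2 mm in the wrist camera's reported pose. I lifted, corrected and set it down again, and it contacted 4 mm lower with almost no side moment.
- **Turning back:** it dropped 8.7 mm after 72° under a press of about 2–5 N.
- **Turning forward:** it ran 156° at near-zero torque, sinking with the thread, until the stop gave 0.23 N m. The hand was then 17.6 mm below the riding height, against 17.5 mm expected for fully home.
- **Last checks:** after release, the tool force was about zero. The final pictures show the cap upright and centred, with the trowel in place.
- **Did not settle or disagreed:**
  - The 2° relax before opening left most of the torque (0.21 N m) in the grip, which went away on release.
  - The network put the wing at (0.527, 0.008). My outlet position was (0.533, 0.0165), so the two are about 10 mm apart. I went with the force readings and the pictures.
  - I did not check the other loose things one by one after the job.

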